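Open the interlocked valve bank of the blood analyser

ROBOT

A 6-joint arm with a two-finger parallel gripper is mounted at the origin on a cart in front of the work surface, level with it; the furniture and walls round the work are solid. World frame = base frame: x ahead of the robot, y to its left, z up, the work surface at z = 0. Lengths are in m, angles in rad, forces in N, time in s.
With the tool pointing down it reaches from about 0.375 to 0.9 m from the base axis. Payload 3.1 kg.
Tool frame: the origin (TCP) lies at the centre of the arm's flange, where the gripper is bolted on; the fingertips stand 173 mm ahead of it and the grasp point (between the pads) lies 155 mm ahead of it (tip_extent is the distance from the TCP to the fingertips, in m); z points along the fingers, y is the direction in which the jaws open and shut (so a half turn about z gives the same grasp; the last joint's range is limited). The gripper opens to 85 mm and grips with 20 to 120 N. Pads are 22 mm wide; open, the fingers measure 114 mm over their backs; the gripper's body (76 mm by 85 mm) begins 54 mm behind the grasp point. The pads swing forward as they close: fully open they stand 13 mm farther back than shut.
Start: joints at [1.085, 0.527, 1.433, -0, 1.181, -0.178], TCP at [0.189, 0.596, 0.405] pointing down, gripper open.
Joint ranges: [-3.08, 3.08], [-0.75, 2.2], [0.22, 2.44], [-1.43, 4.57], [0, 2.65], [-2.85, 2.85]. Speed limits (rad/s): [2.79, 2.79, 3.14, 3.14, 3.14, 3.14].

INTERFACE

Orientations are given as a unit quaternion [x, y, z, w].
In Python, from station import sense, snapshot, sign_off, tip_extent gives the robot as it stands. The module is installed in compiled form; this text tells all that it offers.
- The arm moves only by the tool servo_tool, never from a script. Its argument "rows" is a list of rows, each a list of 3 entries, a list of its own where there are three numbers: the shift along the tool's x, y, z in mm, then the turn about the tool's z in degrees, then the opening, from -1 (shut) to 1 (fully open), so that 0 is half open. A call has 1 to 8 rows; each row is the pose to reach, as a shift and turn from the pose measured when the call began, along the tool's axes at that moment; what a row does not reach only later rows make up. A row lasts 1/10 s, in which the tool goes at most 50 mm and 8.59 degrees, less where a joint would pass 70% of its speed; a pose out of reach is approached as far as the arm can. A call with a gripper value outside its range is refused whole. The fingers move at their own pace and stop on an object; "force" is the grip in N (left out, the last holds). Time passes only in rows, so rows that repeat a pose let the fingers close. It gives the time, the measured TCP pose, the force and the opening at its end, in the units of the state.
- sense(): the state, without advancing time (a new reading comes with each control period).
- snapshot(name): name is "side" or "top"; returns a dict with "image" (420x560x3 uint8, blue, green, red), "z_map" (420x560 float32, m along the optical axis (not along the pixel's ray), 0 where there is no reading), "vertical_fov" (degrees; the focal length in pixels is half the picture's height over the tangent of half this angle, whatever the lens; pixels are square), "cx", "cy" (the principal point, pixels), "cam_to_world" (4x4, takes a point from camera to world coordinates). Camera axes: x right, y down, z forward; pixel columns grow to the right and rows downward; lengths in m; the calibration is good to about 2 mm. A picture is of the moment at which its call begins.
- sign_off(): hands the job in, once; it reports no verdict.
The state is a dict: "t": time; "q": joint angles; "qd": joint speeds; "tau": joint torques, N m; "tcp_pos": TCP position; "tool_rot": TCP orientation; "force": force on the tool from outside, world axes, zero at the start; "ft_torque": the same for the moment, N m; "finger_gap": opening from 0.0 (shut) to 1.0 (fully open).
Only numpy, scipy, OpenCV 4.12 (cv2) and the standard library are available. Lean on these libraries where they do the work, as an engineer would, in place of code of your own. Each camera call takes 0.05 s, during which the arm holds its last target. There are 200 camera calls.

TASK

Open the three reagent valves of the analyser: throw all three levers of the valve bank fully home, away from you. An interlock lets them go only in one order, which is not known and differs each time: feel with a light push which lever is free, leave a locked one alone until another has been thrown, and never force a lever (stay under 20 N). Do not disturb the things standing around the bank.

Things in the scene. Friction and masses are not known exactly. Their poses are not given: they have to be found in the camera images.
- valve_bank: white valve bank, fixed; box 90 mm deep (x), 256 wide (y) on a steel foot 108 x 292, cover 75 mm high; three levers 85 mm apart reach up to 152 mm. Origin: centre of underside; x to the rear (the way levers are thrown), y left. Hidden interlock: one lever is free at first; throwing it past 0.87 rad frees a second, that one frees the third; which is which cannot be seen
- left_bar (a point): centre of the left lever's cross-bar: black, round, 46 mm long (along the bank's y), 14 mm thick, on a 10 mm steel stem; it moves with the lever. The pivot is at x = 0, y = 0.085, z = 0.055 in the bank's frame, axis along y; the bar is 90 mm from it, leaning 0.48 rad to the bank's -x (to the robot) at joint 0 and as far to +x at 0.96
- middle_bar (a point): centre of the middle lever's cross-bar: black, round, 46 mm long (along the bank's y), 14 mm thick, on a 10 mm steel stem; it moves with the lever. The pivot is at x = 0, y = 0, z = 0.055 in the bank's frame, axis along y; the bar is 90 mm from it, leaning 0.48 rad to the bank's -x (to the robot) at joint 0 and as far to +x at 0.96
- right_bar (a point): centre of the right lever's cross-bar: black, round, 46 mm long (along the bank's y), 14 mm thick, on a 10 mm steel stem; it moves with the lever. The pivot is at x = 0, y = -0.085, z = 0.055 in the bank's frame, axis along y; the bar is 90 mm from it, leaning 0.48 rad to the bank's -x (to the robot) at joint 0 and as far to +x at 0.96
- left_lever (a joint): angle of the left lever (rad): 0 leaning to the robot (shut), 0.96 fully home, leaning away (open); starts at 0 to 0.04. Stays where it is left. Free, it moves with about 2 N at the bar all the way (up to twice that with a finger rubbing on it); locked, it meets at 0.06 rad a springy stop, about 1.4 N per mm at the bar. A like stop ends the travel at 0.96
- middle_lever (a joint): angle of the middle lever (rad): 0 leaning to the robot (shut), 0.96 fully home, leaning away (open); starts at 0 to 0.04. Stays where it is left. Free, it moves with about 2 N at the bar all the way (up to twice that with a finger rubbing on it); locked, it meets at 0.06 rad a springy stop, about 1.4 N per mm at the bar. A like stop ends the travel at 0.96
- right_lever (a joint): angle of the right lever (rad): 0 leaning to the robot (shut), 0.96 fully home, leaning away (open); starts at 0 to 0.04. Stays where it is left. Free, it moves with about 2 N at the bar all the way (up to twice that with a finger rubbing on it); locked, it meets at 0.06 rad a springy stop, about 1.4 N per mm at the bar. A like stop ends the travel at 0.96
- oil_bottle: small brown dropper bottle, 25 mm wide, 62 mm high, loose, beside the right end of the bank; origin at the centre of its underside; leave alone
- coverslip_box: small white carton 42 x 60 x 30 mm, loose, beside the left end of the bank; origin at the centre of its underside; leave alone
- timer: small bench timer 60 x 68 x 24 mm, loose, at the front to the left; origin at the centre of its underside; leave alone
- stain_bottle: brown bottle with white cap, 44 mm wide, 98 mm high, loose, behind and to the left of the bank; origin at the centre of its underside; leave alone

How it is judged:
By the outcome, as a careful person would: the job done as asked, in the order asked, and still so for the second after the job is handed in, with the robot touching nothing.
It also fails if it takes over 72 s, if anything falls off the work surface, if the arm or the gripper's body presses on something with over 40 N, if the wrist force passes 120 N, or if a joint passes its speed limit or range.

## Working session

There is one attempt and no reset: what is moved stays moved. The work goes in short steps, Python scripts to look and compute and a tool call to move; the robot and the scene stay as the last step left them, time stands still between calls to the robot, and variables do not carry over. Pictures are saved under pics/ and viewed, about 8 in all and at most 12, crops included, and the job is handed in when it is done.

Besides the shell and the picture viewer there is one more tool, called after "Request:" as name([rows], argument=value, ...), one row to a line, values as JSON. servo_tool: Moves the arm, as the interface text tells. Its arguments: {"type":"object","properties":{"rows":{"type":"array"},"force":{"type":"number"}},"required":["rows"]}

```bash
mkdir -p pics
cat > h.py <<'E'
import numpy as np,cv2
from station import *
def pts(s):
    h,w=s["z_map"].shape;f=h/2/np.tan(np.radians(s["vertical_fov"])/2)
    u,v=np.meshgrid(np.arange(w),np.arange(h));z=s["z_map"]
    P=np.stack([(u-s["cx"])/f*z,(v-s["cy"])/f*z,z],-1)
    T=np.array(s["cam_to_world"]);return P@T[:3,:3].T+T[:3,3]
E
python3 - <<'E'
from h import *
a=sense();print(a,tip_extent)
for n in("top","side"):
    s=snapshot(n);cv2.imwrite(f"pics/{n}0.png",s["image"]);np.save(n+".npy",pts(s));np.save(n+"i.npy",s["image"])
    print(n,np.round(s["cam_to_world"],3).tolist(),s["vertical_fov"])
E
```

```text
{'t': 0.0, 'q': array([ 1.08451329e+00,  5.28466851e-01,  1.43389975e+00, -9.90457482e-06,
        1.18139953e+00, -1.78520822e-01]), 'qd': array([-0.00031304,  0.00188828,  0.00087157,  0.00118348, -0.00080285,
       -0.00062326]), 'tau': array([ 2.27693145e-04, -4.42353559e+01, -1.78023541e+01, -2.01222524e-04,
        8.51105258e-03, -7.64421806e-07]), 'tcp_pos': array([0.18915128, 0.59532926, 0.4037336 ]), 'tool_rot': array([ 1.53272568e-01,  9.88183353e-01, -1.02874670e-03, -3.50289788e-04]), 'force': array([-0.08388658, -0.52473157,  0.84148394]), 'ft_torque': array([-0.04065638, -0.01048943,  0.02630452]), 'finger_gap': 1.0009428084999021} 0.1734
top [[0.005, -0.988, 0.154, 0.437], [-1.0, -0.006, -0.003, 0.204], [0.004, -0.154, -0.988, 0.987], [0.0, 0.0, 0.0, 1.0]] 48.66390074048241
side [[0.984, -0.102, 0.143, 0.46], [-0.176, -0.567, 0.805, -0.559], [-0.001, -0.817, -0.576, 0.65], [0.0, 0.0, 0.0, 1.0]] 46.18190261674771
```

View pics/top0.png

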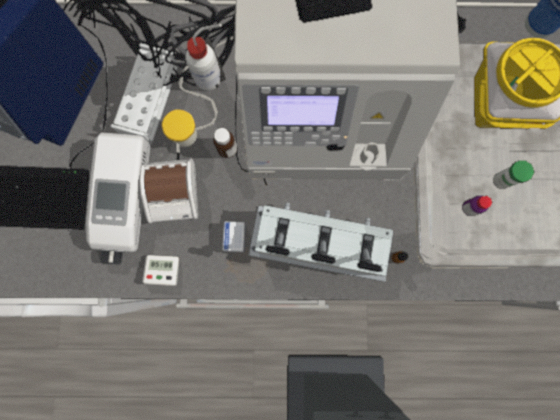

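View pics/side0.png

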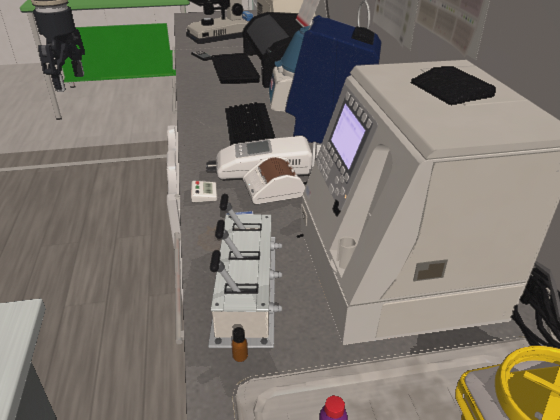

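Top view: the bank spans about (255,210)–(390,275), with black cross-bars near (278,251), (321,258) and (367,267). The analyser stands behind it, the oil bottle is at (400,257), the carton at (233,236) and the timer at (161,270).

Run:
```python
from h import *
for n in("top","side"):
    P=np.load(n+".npy");I=np.load(n+"i.npy")
    m=(P[...,2]>.118)&(P[...,2]<.16)&(I.max(-1)<75)
    if n=="top": m[:, :250]=0;m[:,395:]=0;m[:200]=0;m[290:]=0
    else: m[:, :200]=0;m[:,260:]=0;m[:185]=0;m[290:]=0
    k,l,st,c=cv2.connectedComponentsWithStats(m.astype(np.uint8))
    for i in range(1,k):
        if st[i,4]>15:
            q=P[l==i];print(n,st[i],np.round(c[i]),np.round(q.mean(0),4),np.round(np.ptp(q,0),3),np.round(q[:,2].max(),3))
    if n=="top":
        w=(P[...,2]>.06)&(P[...,2]<.085);w[:, :250]=0;w[:,395:]=0;w[:200]=0;w[290:]=0
        q=P[w];print("cover",cv2.minAreaRect(q[:,:2].astype(np.float32)*1000),np.median(q[:,2]))
        a=(P[...,2]>.09);a[:, :200]=0;a[:,480:]=0;a[200:]=0
        for z in(.1,.15,.2,.3,.4):
            qq=P[a&(abs(P[...,2]-z)<.025)];qq=qq[(qq[:,1]<.35)&(qq[:,1]>-.1)]
            if len(qq):print("analyser z",z,np.percentile(qq[:,0],1).round(3),qq[:,1].min().round(3),qq[:,1].max().round(3),len(qq))
```

```text
top [266 243  23  13 161] [277. 249.] [0.4979 0.2105 0.1394] [0.023 0.04  0.021] 0.144
top [312 251  23  13 161] [323. 257.] [0.4836 0.1277 0.1406] [0.023 0.04  0.024] 0.145
top [358 260  23  11 150] [368. 265.] [0.4696 0.0451 0.1411] [0.019 0.039 0.026] 0.146
cover ((522.7962646484375, 119.10269165039062), (259.78436279296875, 92.37406921386719), 79.40927124023438) 0.07484766476087967
analyser z 0.1 0.661 -0.053 0.35 2394
analyser z 0.15 0.67 -0.053 0.336 2774
analyser z 0.2 0.685 -0.052 0.349 3134
analyser z 0.3 0.714 -0.052 0.271 3949
side [219 194  13  18 135] [224. 203.] [0.4974 0.2043 0.1378] [0.023 0.042 0.026] 0.145
side [215 220  13  19 158] [220. 230.] [0.4827 0.1206 0.1394] [0.021 0.043 0.025] 0.145
side [210 250  14  22 195] [215. 262.] [0.4685 0.0377 0.1403] [0.021 0.044 0.024] 0.147
```

Request:
servo_tool([
  [[-367,-279,0],-7.4,-1],
  [[-367,-279,0],-7.4,-1],
  [[-367,-279,0],-7.4,-1],
  [[-367,-279,0],-7.4,-1],
  [[-367,-279,0],-7.4,-1],
  [[-367,-279,0],-7.4,-1],
  [[-367,-279,0],-7.4,-1],
  [[-367,-279,0],-7.4,-1],
], force=40)

```text
t: 0.9
tcp_pos: [0.4199, 0.2665, 0.4042]
tool_rot: [0.089, 0.996, -0.001, -0.001]
force: [1.2, 0.9, 0.7]
finger_gap: 0.002
```

```bash
cat > w.py <<'E'
from h import *
from scipy.spatial.transform import Rotation as R
import sys
C=np.array([.5228,.1191]);yaw=np.radians(-10.2);X=np.array([np.cos(yaw),np.sin(yaw)]);Y=np.array([-X[1],X[0]])
def where(bx,by,tipz):
    a=sense();r=R.from_quat(a["tool_rot"]).as_matrix();p=a["tcp_pos"]
    g=np.r_[C+bx*X+by*Y,tipz+.1734]
    d=p[:2]-C
    print("t",round(a["t"],2),"bank",np.round([d@X,d@Y,p[2]-.1734],4),"F bank",np.round([a["force"][:2]@X,a["force"][:2]@Y,a["force"][2]],2),"gap",round(a["finger_gap"],2))
    print("shift mm",np.round(r.T@(g-p)*1000,1),"turn",np.degrees(np.arctan2(*(r[:2,1][::-1]))-np.arctan2(Y[1],Y[0])).round(2),"down",r[:,2].round(3))
if __name__=="__main__": where(*map(float,sys.argv[1:4]))
E
python3 w.py -.085 .085 .13
```

```text
t 0.9 bank [-0.1274  0.1268  0.2308] F bank [1.02 1.08 0.66] gap 0.0
shift mm [-42.5 -41.6 100.8] turn -0.03 down [-0.001 -0.002 -1.   ]
```

Request:
servo_tool([
  [[-32,-42,30],0,-1],
  [[-37,-42,70],0,-1],
  [[-37,-42,101],0,-1],
  [[-37,-42,101],0,-1],
  [[-37,-42,101],0,-1],
])

```text
t: 1.4
tcp_pos: [0.4487, 0.2185, 0.303]
tool_rot: [0.089, 0.996, -0.001, -0.001]
force: [-0.2, -1.0, 0.5]
finger_gap: -0.001
```

Run:
```python
from h import *
import w
w.where(-.05,.085,.13)
for n in("top","side"):
    s=snapshot(n);i=s["image"];c=i[170:300,210:430] if n=="top" else i[150:350,160:330]
    cv2.imwrite(f"pics/{n}1.png",cv2.resize(c,None,fx=3 if n=="top" else 2.5,fy=3 if n=="top" else 2.5))
```

```text
t 1.4 bank [-0.0905  0.0847  0.1296] F bank [ 0.01 -1.    0.54] gap -0.0
shift mm [-40.5   0.3  -0.5] turn -0.03 down [-0.003 -0.002 -1.   ]
```

View pics/side1.png

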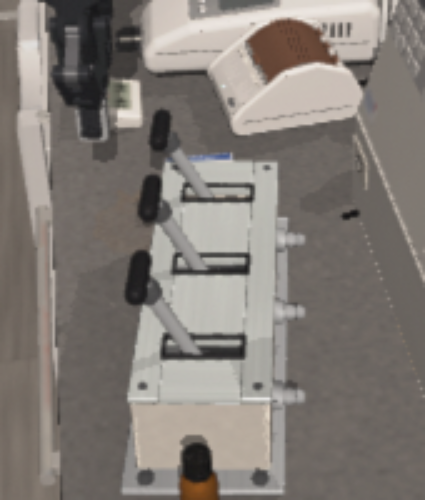

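The closed fingers (crop ~(92,135)) stand in front of the left bar (160,130); all three levers lean towards the robot. Now I'll feel the left one.

Request:
servo_tool([
  [[-15,0,0],0,-1],
  [[-25,0,0],0,-1],
  [[-29,0,0],0,-1],
  [[-32,0,0],0,-1],
  [[-35,0,0],0,-1],
  [[-38,0,0],0,-1],
  [[-38,0,0],0,-1],
])

```text
t: 2.2
tcp_pos: [0.486, 0.2122, 0.3045]
tool_rot: [0.089, 0.996, -0.001, -0.0]
force: [-4.8, 1.7, 4.1]
finger_gap: 0.003
```

```bash
python3 w.py -.04 .085 .13
```

```text
t 2.2 bank [-0.0527  0.0851  0.1311] F bank [-4.98  0.84  4.06] gap 0.0
shift mm [-12.7  -0.1   1.1] turn 0.03 down [-0.    -0.002 -1.   ]
```

Request:
servo_tool([
  [[-2,0,0],0,-1],
  [[-4,0,0],0,-1],
  [[-4,0,0],0,-1],
])

```text
t: 2.5
tcp_pos: [0.4903, 0.2114, 0.3045]
tool_rot: [0.089, 0.996, -0.001, 0.0]
force: [-3.5, 0.0, 3.4]
finger_gap: -0.002
```

Run:
```python
from h import *
import w
w.where(-.05,.085,.13)
s=snapshot("side");P=pts(s);m=(P[...,2]>.118)&(P[...,2]<.16)&(s["image"].max(-1)<75);m[:, :200]=0;m[:,260:]=0;m[:185]=0;m[290:]=0
k,l,st,c=cv2.connectedComponentsWithStats(m.astype(np.uint8))
for i in range(1,k):
  if st[i,4]>15:print(st[i],np.round(c[i]),P[l==i].mean(0).round(4))
cv2.imwrite("pics/side2.png",cv2.resize(s["image"][150:350,160:330],None,fx=2.5,fy=2.5))
```

```text
t 2.5 bank [-0.0484  0.0851  0.1311] F bank [-3.45 -0.6   3.44] gap -0.0
shift mm [ 1.6 -0.1  1.1] turn 0.04 down [ 0.    -0.002 -1.   ]
[225 192  12  18 131] [230. 200.] [0.5077 0.2025 0.1426]
[215 195   8  10  71] [219. 200.] [0.4875 0.1976 0.1503]
[215 220  10  19 148] [220. 229.] [0.4823 0.1207 0.14  ]
[210 250  12  22 183] [215. 261.] [0.4679 0.0377 0.1413]
```

The left lever is free: its bar has moved 10 mm and the force isn't rising. Throw it.

Request:
servo_tool([
  [[-8,0,0],0,-1],
  [[-16,0,0],0,-1],
  [[-24,0,0],0,-1],
  [[-32,0,0],0,-1],
  [[-40,0,0],0,-1],
  [[-48,0,2],0,-1],
  [[-56,0,4],0,-1],
  [[-62,0,5],0,-1],
])

```text
t: 3.35
tcp_pos: [0.5522, 0.2003, 0.2993]
tool_rot: [0.089, 0.996, -0.001, 0.0]
force: [-2.8, 1.1, 0.6]
finger_gap: 0.001
```

Request:
servo_tool([
  [[-3,0,1],0,-1],
  [[-6,0,1],0,-1],
  [[-6,0,1],0,-1],
])

```text
t: 3.65
tcp_pos: [0.5577, 0.1992, 0.2975]
tool_rot: [0.089, 0.996, -0.001, -0.001]
force: [-3.8, 1.4, 0.3]
finger_gap: 0.005
```

```bash
cat > look.py <<'E'
from h import *
import w
a=sense();w.where(.027,.085,.125)
for n in ("top","side"):
    s=snapshot(n);P=pts(s);m=(P[...,2]>.118)&(P[...,2]<.16)&(s["image"].max(-1)<75)
    k,l,st,c=cv2.connectedComponentsWithStats(m.astype(np.uint8))
    for i in range(1,k):
      q=P[l==i].mean(0);d=q[:2]-w.C
      if st[i,4]>15 and abs(d@w.X)<.07 and abs(d@w.Y)<.13:print(n,st[i],"bank",np.round([d@w.X,d@w.Y,q[2]],4))
    i=s["image"];c=i[170:300,210:430] if n=="top" else i[150:350,160:330]
    cv2.imwrite(f"pics/{n}_{a['t']:.1f}.png",cv2.resize(c,None,fx=3 if n=="top" else 2.5,fy=3 if n=="top" else 2.5))
E
python3 look.py
```

```text
t 3.65 bank [0.0201 0.0851 0.1241] F bank [-3.95  0.69  0.3 ] gap 0.01
shift mm [-6.9 -0.1 -0.9] turn 0.01 down [-0.002 -0.002 -1.   ]
top [362 260  19  11 120] bank [-0.0394 -0.085   0.1414]
side [252 195   8  13  88] bank [0.0193 0.071  0.1466]
side [263 195  10  17 122] bank [0.0418 0.0776 0.1376]
side [215 220  13  19 161] bank [-0.0394 -0.0057  0.1393]
side [210 250  12  22 182] bank [-0.0397 -0.0898  0.1413]
```

Request:
servo_tool([
  [[-2,0,0],0,-1],
  [[-4,0,0],0,-1],
  [[-4,0,0],0,-1],
  [[-4,0,0],0,-1],
])

```text
t: 4.15
tcp_pos: [0.5599, 0.1989, 0.2971]
tool_rot: [0.089, 0.996, -0.001, -0.003]
force: [-5.6, 3.3, 1.0]
finger_gap: 0.002
```

```bash
python3 look.py
```

```text
t 4.15 bank [0.0224 0.0851 0.1237] F bank [-6.14  2.26  0.95] gap 0.0
shift mm [-4.6 -0.1 -1.3] turn 0.04 down [-0.006 -0.002 -1.   ]
top [362 260  19  11 119] bank [-0.0393 -0.0853  0.1413]
side [253 195   9  13  87] bank [0.0212 0.071  0.1464]
side [264 195  10  17 117] bank [0.0433 0.077  0.1373]
side [215 220  13  19 160] bank [-0.0395 -0.0056  0.1392]
side [210 250  12  22 183] bank [-0.0396 -0.0899  0.1413]
```

Force is rising against the end stop. A little more, then back off.

Request:
servo_tool([
  [[-2,0,0],0,-1],
  [[-5,0,0],0,-1],
  [[-5,0,0],0,-1],
  [[-5,0,0],0,-1],
])

```text
t: 4.65
tcp_pos: [0.5626, 0.1985, 0.2964]
tool_rot: [0.088, 0.996, -0.001, -0.007]
force: [-6.7, 3.5, 1.5]
finger_gap: -0.004
```

```bash
python3 look.py
```

```text
t 4.65 bank [0.0252 0.0852 0.123 ] F bank [-7.24  2.3   1.45] gap -0.0
shift mm [-1.8 -0.2 -2. ] turn 0.05 down [-0.013 -0.001 -1.   ]
top [363 260  18  11 115] bank [-0.0394 -0.0859  0.1414]
side [254 196   8  13  88] bank [0.0228 0.071  0.1457]
side [265 196  10  16 111] bank [0.0446 0.0771 0.1363]
side [215 220  13  19 161] bank [-0.0394 -0.0055  0.1392]
side [210 250  12  22 182] bank [-0.0396 -0.0899  0.1413]
```

Left is home. Back off, lift and move to the middle lever.

Request:
servo_tool([
  [[12,0,0],0,-1],
  [[30,0,-30],0,-1],
  [[60,-20,-60],0,-1],
  [[95,-55,-60],0,-1],
  [[118,-85,-60],0,-1],
  [[118,-85,-40],0,-1],
  [[116,-85,-6],0,-1],
  [[116,-85,-6],0,-1],
])

```text
t: 5.55
tcp_pos: [0.4337, 0.1346, 0.3024]
tool_rot: [0.089, 0.996, -0.002, -0.008]
force: [-1.2, 0.5, -0.0]
finger_gap: -0.004
```

```bash
python3 look.py; python3 w.py -.09 0 .13
```

```text
t 5.55 bank [-0.0904 -0.0005  0.129 ] F bank [-1.28  0.32 -0.03] gap -0.0
shift mm [-117.5   85.5    1.8] turn 0.03 down [-0.016 -0.002 -1.   ]
top [274 201  24  13 158] bank [0.0405 0.0853 0.1386]
side [261 195  11  17 117] bank [0.0402 0.0772 0.1376]
side [215 220  10  19 147] bank [-0.0402 -0.0057  0.1402]
side [210 250  10  22 174] bank [-0.0399 -0.0899  0.1418]
t 5.65 bank [-8.970e-02  1.000e-04  1.312e-01] F bank [ 0.59 -0.21  0.99] gap -0.0
shift mm [ 0.3 -0.1  1.2] turn 0.06 down [-0.012 -0.002 -1.   ]
```

Request:
servo_tool([
  [[-15,0,0],0,-1],
  [[-25,0,0],0,-1],
  [[-30,0,0],0,-1],
  [[-34,0,0],0,-1],
  [[-38,0,0],0,-1],
  [[-41,0,0],0,-1],
  [[-41,0,0],0,-1],
])

```text
t: 6.35
tcp_pos: [0.4741, 0.1279, 0.304]
tool_rot: [0.088, 0.996, -0.002, -0.007]
force: [-4.1, 0.4, 3.9]
finger_gap: -0.001
```

```bash
python3 look.py
```

```text
t 6.35 bank [-4.950e-02  1.000e-04  1.306e-01] F bank [-4.07 -0.35  3.9 ] gap -0.0
shift mm [-76.7  84.9   4.2] turn 0.08 down [-0.014 -0.002 -1.   ]
top [274 202  24  12 155] bank [0.0404 0.0851 0.1388]
side [261 195  11  17 120] bank [0.04   0.0774 0.1374]
side [219 218   9  20 143] bank [-0.0337 -0.0058  0.1432]
side [208 223   9  11  80] bank [-0.0518 -0.0144  0.1496]
side [210 250  11  22 179] bank [-0.0398 -0.0898  0.1415]
```

Request:
servo_tool([
  [[-2,0,0],0,-1],
  [[-4,0,0],0,-1],
  [[-4,0,0],0,-1],
])

```text
t: 6.75
tcp_pos: [0.4783, 0.1272, 0.304]
tool_rot: [0.088, 0.996, -0.002, -0.007]
force: [-4.1, 0.1, 3.9]
finger_gap: -0.001
```

```bash
python3 look.py
```

```text
t 6.75 bank [-4.520e-02  1.000e-04  1.306e-01] F bank [-4.1  -0.61  3.93] gap -0.0
shift mm [-72.4  84.9   4.3] turn 0.08 down [-0.013 -0.002 -1.   ]
top [274 202  24  12 151] bank [0.0406 0.0854 0.1391]
side [261 195  11  17 118] bank [0.04   0.0776 0.1373]
side [222 218  11  19 150] bank [-0.0288 -0.0058  0.1443]
side [211 223   9  10  73] bank [-0.0474 -0.0144  0.1495]
side [210 250  11  22 180] bank [-0.0397 -0.0899  0.1414]
```

Middle is free as well (force unchanged, bar moving). Throw it.

Request:
servo_tool([
  [[-9,0,0],0,-1],
  [[-18,0,0],0,-1],
  [[-27,0,0],0,-1],
  [[-36,0,0],0,-1],
  [[-45,0,1],0,-1],
  [[-53,0,3],0,-1],
  [[-60,0,5],0,-1],
  [[-65,0,6],0,-1],
])

```text
t: 7.65
tcp_pos: [0.543, 0.1156, 0.2968]
tool_rot: [0.088, 0.996, -0.002, -0.006]
force: [-3.8, 1.4, 2.8]
finger_gap: 0.0
```

Request:
servo_tool([
  [[-3,0,0],0,-1],
  [[-6,0,0],0,-1],
  [[-6,0,0],0,-1],
  [[-6,0,0],0,-1],
])

```text
t: 8.05
tcp_pos: [0.547, 0.1149, 0.2957]
tool_rot: [0.088, 0.996, -0.002, -0.01]
force: [-5.4, 2.3, 2.0]
finger_gap: 0.001
```

```bash
python3 look.py
```

```text
t 8.05 bank [0.0245 0.0002 0.1223] F bank [-5.7   1.29  2.01] gap 0.0
shift mm [-2.5 84.8 -3.1] turn 0.07 down [-0.02  -0.001 -1.   ]
top [274 202  24  12 145] bank [0.0408 0.0852 0.1392]
side [265 195   7  17  92] bank [0.0421 0.0767 0.1393]
side [263 222  11  18 145] bank [ 0.0441 -0.0059  0.1372]
side [251 224   9  13  95] bank [ 0.0212 -0.0145  0.1446]
side [210 250  15  22 196] bank [-0.0389 -0.0894  0.1404]
```

One more nudge as with the left, then over to the right lever.

Request:
servo_tool([
  [[-2,0,0],0,-1],
  [[-4,0,0],0,-1],
  [[-4,0,0],0,-1],
  [[-4,0,0],0,-1],
])

```text
t: 8.55
tcp_pos: [0.5489, 0.1147, 0.2952]
tool_rot: [0.088, 0.996, -0.002, -0.013]
force: [-6.8, 2.0, 4.7]
finger_gap: -0.002
```

Request:
servo_tool([
  [[12,0,0],0,-1],
  [[30,0,-30],0,-1],
  [[60,-20,-60],0,-1],
  [[95,-55,-60],0,-1],
  [[118,-85,-60],0,-1],
  [[118,-85,-40],0,-1],
  [[116,-85,-8],0,-1],
  [[116,-85,-8],0,-1],
])

```text
t: 9.35
tcp_pos: [0.4198, 0.0509, 0.3046]
tool_rot: [0.089, 0.996, -0.002, -0.015]
force: [0.2, 0.9, -0.1]
finger_gap: 0.003
```

```bash
python3 look.py; python3 w.py -.09 -.085 .13
```

```text
t 9.35 bank [-0.0893 -0.0854  0.1312] F bank [ 0.09  0.89 -0.08] gap 0.0
shift mm [-116.5  170.3    1.7] turn 0.04 down [-0.031 -0.001 -1.   ]
top [274 201  24  13 157] bank [0.0406 0.0851 0.1388]
top [319 210  24  13 156] bank [0.04   0.001  0.1389]
top [358 261   6   8  27] bank [-0.0391 -0.0673  0.1412]
side [261 195  11  17 112] bank [0.0405 0.0772 0.1381]
side [260 221  12  19 146] bank [ 0.0405 -0.0058  0.1389]
side [210 250  10  22 176] bank [-0.0398 -0.0899  0.1417]
t 9.45 bank [-0.0885 -0.0849  0.1332] F bank [ 0.69  0.03 -0.11] gap -0.0
shift mm [ 1.4 -0.1  3.3] turn 0.08 down [-0.027 -0.001 -1.   ]
```

Request:
servo_tool([
  [[-15,0,3],0,-1],
  [[-25,0,3],0,-1],
  [[-31,0,3],0,-1],
  [[-36,0,3],0,-1],
  [[-40,0,3],0,-1],
  [[-44,0,3],0,-1],
  [[-44,0,3],0,-1],
])

```text
t: 10.15
tcp_pos: [0.4628, 0.0437, 0.3025]
tool_rot: [0.088, 0.996, -0.002, -0.015]
force: [-4.0, 1.0, 3.5]
finger_gap: -0.003
```

```bash
python3 look.py
```

```text
t 10.15 bank [-0.0457 -0.0848  0.1291] F bank [-4.13  0.31  3.52] gap -0.0
shift mm [-73.  169.7   0.9] turn 0.1 down [-0.031 -0.    -1.   ]
top [274 202  24  12 152] bank [0.0406 0.0854 0.1389]
top [319 210  24  13 152] bank [0.0402 0.0011 0.1392]
side [261 195  11  17 115] bank [0.0402 0.0772 0.1376]
side [260 221  12  19 149] bank [ 0.0404 -0.0059  0.1388]
side [215 249  10  21 177] bank [-0.0325 -0.0895  0.1445]
side [203 255   9  12  95] bank [-0.0502 -0.0996  0.1497]
```

Right lever moves with about 4 N; throw it in two checked parts.

Request:
servo_tool([
  [[-2,0,0],0,-1],
  [[-4,0,0],0,-1],
  [[-4,0,0],0,-1],
])

```text
t: 10.55
tcp_pos: [0.467, 0.043, 0.3024]
tool_rot: [0.088, 0.996, -0.002, -0.015]
force: [-3.3, 1.2, 4.2]
finger_gap: 0.002
```

Request:
servo_tool([
  [[-9,0,0],0,-1],
  [[-18,0,0],0,-1],
  [[-27,0,0],0,-1],
  [[-36,0,0],0,-1],
  [[-45,0,1],0,-1],
  [[-53,0,2],0,-1],
  [[-60,0,3],0,-1],
  [[-65,0,4],0,-1],
])

```text
t: 11.35
tcp_pos: [0.5309, 0.0315, 0.2958]
tool_rot: [0.088, 0.996, -0.002, -0.016]
force: [-5.8, 1.3, 1.4]
finger_gap: -0.001
```

Request:
servo_tool([
  [[-3,0,0],0,-1],
  [[-6,0,0],0,-1],
  [[-6,0,0],0,-1],
  [[-6,0,0],0,-1],
])

```text
t: 11.75
tcp_pos: [0.5347, 0.0309, 0.2946]
tool_rot: [0.088, 0.996, -0.001, -0.02]
force: [-7.6, 1.0, 1.5]
finger_gap: 0.003
```

```bash
python3 look.py
```

```text
t 11.75 bank [ 0.0274 -0.0847  0.1212] F bank [-7.64 -0.38  1.52] gap 0.0
shift mm [  0.2 169.7  -4.8] turn 0.11 down [-0.04   0.001 -0.999]
top [274 202  24  13 157] bank [0.0401 0.085  0.1383]
top [319 210  24  13 150] bank [0.0398 0.0011 0.1391]
side [265 221   7  19  95] bank [ 0.0432 -0.0083  0.1396]
side [262 253  11  21 172] bank [ 0.0436 -0.0908  0.1377]
side [248 258  11  13 107] bank [ 0.0208 -0.0995  0.143 ]
```

Small extra nudge, then retreat clear.

Request:
servo_tool([
  [[-2,0,0],0,-1],
  [[-4,0,0],0,-1],
  [[-4,0,0],0,-1],
  [[-4,0,0],0,-1],
])

```text
t: 12.25
tcp_pos: [0.5367, 0.0306, 0.2941]
tool_rot: [0.088, 0.996, -0.001, -0.024]
force: [-7.7, 1.3, 4.8]
finger_gap: 0.002
```

Request:
servo_tool([
  [[12,0,0],0,-1],
  [[30,0,-30],0,-1],
  [[60,0,-60],0,-1],
  [[95,0,-90],0,-1],
  [[110,0,-120],0,-1],
  [[110,0,-120],0,-1],
  [[110,0,-120],0,-1],
])

```text
t: 12.95
tcp_pos: [0.4351, 0.0495, 0.4202]
tool_rot: [0.088, 0.996, -0.001, -0.021]
force: [0.1, -0.0, 0.2]
finger_gap: -0.0
```

```bash
python3 look.py
python3 - <<'E'
from h import *
A=np.load("topi.npy");s=snapshot("top");cv2.imwrite("pics/endtop.png",s["image"]);cv2.imwrite("pics/endside.png",snapshot("side")["image"])
E
```

```text
t 12.95 bank [-0.074  -0.0841  0.2468] F bank [ 0.13 -0.    0.21] gap -0.0
shift mm [-106.2  169.6  116.4] turn 0.14 down [-0.041  0.001 -0.999]
top [274 202  24  13 156] bank [0.0405 0.0852 0.1387]
top [319 210  24  13 161] bank [0.0398 0.0012 0.1388]
top [364 219  24  12 164] bank [ 0.0391 -0.0835  0.1386]
side [261 195  11  17 115] bank [0.0402 0.0775 0.1374]
side [260 221  12  19 151] bank [ 0.0404 -0.0062  0.1386]
side [258 252  13  21 186] bank [ 0.0393 -0.09    0.1389]
```

View pics/endtop.png

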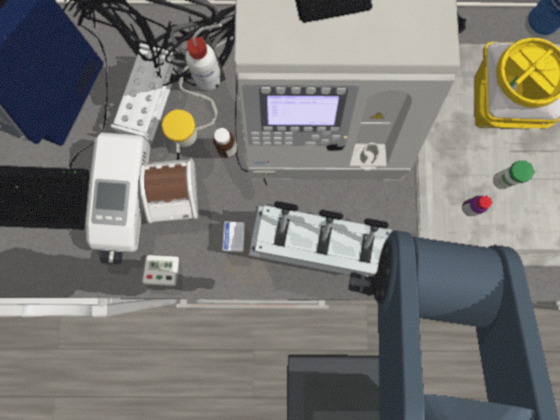

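View pics/endside.png

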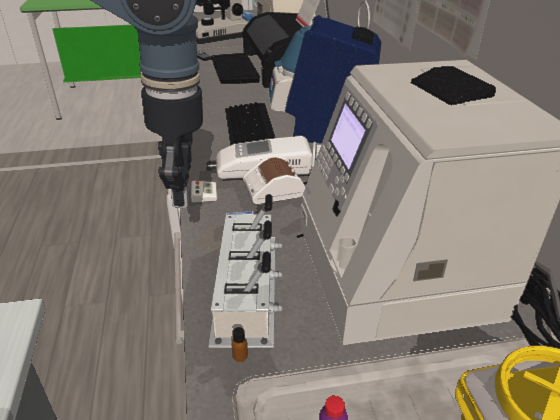

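All three levers lean away, with the bars at (285,207), (331,215) and (376,224) in the top view. The bottles, carton and timer stand where they were, and the gripper is clear.

```bash
python3 -c "
from station import *
print(sense()['force'],sense()['t']);print(sign_off())"
```

```text
[0.62210429 0.44174866 0.38034541] 13.15
the job is handed in; nothing more can be done
None
```

All three levers are thrown home and the job is handed in, at 13 s on the robot's clock. I felt each lever with a light push first. The order that worked was left, middle, right. None was locked when I tried it.

- **Force:** free travel took about 4–5 N. The highest reading was about 9 N, against the end stops, well under the 20 N limit.
- **Lever position:** after I backed off, both cameras put the bars 39–40 mm behind the pivot line, the mirror of where they began. The full-home position is 41.6 mm. The readings fell about 1.5 mm short of the nominal offset at the start as well, so I put the gap down to camera bias. The right bar read about 1 mm less than the others in both views, within the 2 mm calibration. I did not measure the lever angles any more finely than that.
- **Surroundings:** in the last pictures the oil bottle, carton, timer and stain bottle look to be where they were at the start. I checked this by eye only. The gripper was clear of everything, with a tool force of about 0.9 N, within the sensor's noise.
- **Tool tilt:** the tool was tilted about 2.4° by the end, from pushing against the stops. It had no effect on the result.

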